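Index the specimen carousel and load the blue cassette

ROBOT

A 6-joint arm with a two-finger parallel gripper is mounted at the origin on the work surface. World frame = base frame: x ahead of the robot, y to its left, z up, the work surface at z = 0. Lengths are in m, angles in rad, forces in N, time in s.
With the tool pointing down it reaches from about 0.3 to 0.875 m from the base axis. Payload 4.2 kg.
Tool frame: the origin (TCP) lies midway between the tips of the shut fingers; the grasp point (between the pads) lies robot.hold_point_z behind it (robot.hold_point_z is the distance from the TCP to the grasp point, in m); z points along the fingers, y is the line along which they close (so a half turn about z gives the same grasp; the last joint's range is limited). The gripper opens to 85 mm and grips with 20 to 120 N. Pads are 22 mm wide; open, the fingers measure 114 mm over their backs; the gripper's body (76 mm by 85 mm) begins 54 mm behind the grasp point. The pads swing forward as they close: fully open they stand 13 mm farther back than shut.
Start: joints at [1.108, 0.32, 1.565, -0, 1.257, -0.02], TCP at [0.246, 0.52, 0.231] pointing down, gripper open.
Joint ranges: [-3.11, 3.11], [-0.84, 2.01], [0.21, 2.61], [-1.34, 4.49], [0.05, 2.63], [-2.56, 2.56]. Speed limits (rad/s): [2.57, 2.57, 3.14, 3.14, 3.14, 3.14].

INTERFACE

Orientations are given as [roll, pitch, yaw] about the fixed x, y, z axes, in that order (R = Rz(yaw) Ry(pitch) Rx(roll)).
In Python, from workcell import telemetry, cams, hand_in, robot gives the robot as it stands.
- The arm moves only by the tool carry_out, never from a script. Its argument "targets" is a list of rows, each a list of 6 numbers: the shift along the tool's x, y, z in cm, then the turn, a rotation vector about the tool's x, y, z in degrees. In form: [[dx, dy, dz, wx, wy, wz], ...]. A call has 1 to 12 rows; each row shifts and turns the commanded pose from where the row before left it, along the tool's axes as they then stand; what a row does not reach is not made up. A row lasts 1/8 s, in which the tool goes at most 62.5 mm and 10.7 degrees, less where a joint would pass 70% of its speed; a pose out of reach is approached as far as the arm can. A call is refused whole if a number of a shift passes 6.25 or a number of a turn 10.7, either way. A call with a gripper value outside its range is refused whole. "claw" is the closure in counts, from 0 (fully open) to 255 (shut), set as the call begins (left out, the last holds). The fingers move at their own pace and stop on an object; "squeeze" is the grip in N (left out, the last holds). Time passes only in rows, so rows that do not move let the fingers close. It gives the time, the measured TCP pose, the force, the opening and the grip force at its end, in the units of the state.
- telemetry.state(): the state, without advancing time (a new reading comes with each control period).
- cams.snapshot(name): name is "scene" or "top" or "wrist"; returns a dict with "frame" (400x640x3 uint8, red, green, blue), "mtx" (3x3 intrinsics, pixels), "origin" and "orientation" of the camera in the world. Camera axes: x right, y down, z forward; pixel columns grow to the right and rows downward; lengths in m; the calibration is good to about 2 mm. A picture is of the moment at which its call begins. There is no depth.
- hand_in(): hands the job in; it is judged then, once.
Trained networks look in a picture, given as the dict that the camera call returned (one of the last four; its "shot" number tells which), for a name from the list of things; names that differ only in an ending like _2 or _b are one class to them, and where a whole thing is asked for, a point or a joint stands for the part that bears it (a point fixed in the world has none). Each returns a list of dicts, best first, with "confidence" (0 to 1); they miss things now and then, are a little off and sometimes report something else, mostly with a low value. They report only what shows in the picture. A call takes as long as a camera call. They do not tell look-alikes from the thing itself.
- cams.masks_of(name, picture): "pixels" (400x640 bool, what is visible of it) and "box" ([centre column, centre row, width, height] in pixels, round what is visible of it).
The state is a dict: "time_s": time; "joint_pos": joint angles; "joint_vel": joint speeds; "tau": joint torques, N m; "tool_pos": TCP position; "ee_rot": TCP orientation; "wrist_force": force on the tool from outside, world axes, zero at the start; "torque": the same for the moment, N m; "finger_gap": opening from 0.0 (shut) to 1.0 (fully open); "gripper_force": force on a finger pad.
Only numpy, scipy, OpenCV 4.12 (cv2) and the standard library are available. Lean on these libraries where they do the work, as an engineer would, in place of code of your own. Each camera call takes 0.05 s, during which the arm holds its last target. There are 200 camera calls.

TASK

Turn the specimen carousel by the bar on its top until its blue bay faces the yellow-posted loading gate, and let go of the bar. Then slide the blue-handled cassette nose first through the gate into that bay, past the spring clips, until it is fully home against the bay's stop, without ramming it, and let go. Leave the red-handled cassette, the brass weight and the jar alone.

Things in the scene. Friction and masses are not known exactly. Their poses are not given: they have to be found in the camera images.
- station: Fixed station: grey round base, radius 126 mm, 12 mm high, with a guard ring (inner radius 117, outer 122, top at height 50 mm). Origin on the table on the carousel's axis, z up. On its -x side is the gate: a gap between two yellow posts. Outside it lies a level steel shelf 96 mm wide, 118 to 193 mm from the axis, top at height 18 mm like the bay floors. Cassettes go in along +x, towards the axis.
- gate (a point): Middle of the loading gate, 112 mm from the axis on the station's -x side, at height 18 mm (bay floor); axes as the station's. The yellow posts are 12 mm thick, 50 mm high, 115 mm out from the axis, with a clear gap of 73 mm between them.
- carousel (a joint): Carousel angle (rad) relative to the station, counter-clockwise from above; 0 or any whole turn = blue bay faces the gate. Turns endlessly, no detents, stays where left, takes about 0.12 N m. Radius 112 mm; white roof at height 57 to 62 mm with a blue, yellow, red and green patch, one above each of the four equal bays.
- turn_bar (a point): Centre of the black bar on top of the carousel, on its axis, height 92 mm. Bar 80 mm long, 16 wide, 36 high (height 74 to 110 mm; roof below at 62 mm). The point turns with the carousel: the bar lies along its x axis, its blue-tipped end (-x) points to the blue bay.
- blue_mouth (a point): Middle of the blue bay's mouth, at the rim 112 mm from the axis, on the bay floor (height 18 mm). Turns with the carousel; +x points inwards to the axis. The bay is a radial channel 50 mm wide and 39 mm high, roofed, from the rim in to its stop.
- blue_stop (a point): Foot of the hard stop at the blue bay's inner end, 36 mm from the axis, height 18 mm; +x points inwards. On the way in, two sprung rollers (radius 7 mm, centred 93.5 mm from the axis, one in each side wall, 34 mm apart) give way sideways: about 10 N to push the cassette's head past them, hardly any drag after; at home they close behind the head and hold it.
- handle (a point): Centre of the blue cassette's blue handle block, 44 mm long (x), 26 wide (y), 44 high; 22 mm above its underside. x points to the nose, z up. Ahead of it: neck 24 mm wide, then aluminium head 50 x 44 x 30 mm with a black specimen dish and rounded nose corners. Whole cassette 133 mm, 0.2 to 0.4 kg. Starts flat on the table. When home, the handle is outside the gate, its centre 147 mm from the axis.
- nose (a point): Middle of the front edge of the blue cassette at its underside: 111 mm ahead of (+x) and 22 mm below the handle's centre. Axes as for the handle.
- spare_mid (a point): Bystander: a second cassette like the first (133 x 44 x 44 mm) but with a red handle; middle of it, 15 mm above its underside.
- weight_mid (a point): Bystander: brass weight with a knob, 56 mm across, 78 mm high; its centre, 39 mm up.
- jar_mid (a point): Bystander: amber glass jar, 60 mm across, 85 mm high; its centre, 42 mm up.
- cassette: The same blue-handled cassette: this origin lies on its underside on the centre line, 39.5 mm ahead of the handle's centre; axes as for the handle.
Not all that is in view belongs to the job. What is shaped like the cassette but green, purple or turquoise is not meant.

How it is judged:
On the way, in this order (a step that is already met when the one before it is completed fails the run):
1. the blue bay faces the loading gate, the carousel is still and the fingers are off it (horizontal distance between blue_mouth and gate below 0.008 m and velocity of joint carousel between -0.05 and 0.05 rad/s and contact force between the fingers and station below 0.3 N), for 0.2 s.
2. the blue cassette is home in the blue bay, nose at the stop (x of nose in the frame of blue_stop between -0.004 and 0.003 m and y of nose in the frame of blue_stop between -0.006 and 0.006 m and z of nose in the frame of blue_stop between -0.004 and 0.004 m and angle between the x axis of handle and the x axis of blue_stop, either way round below 0.08 rad and angle between handle's own z axis and vertical below 0.06 rad), for 0.2 s.
At the end, for the whole second after the job is handed in: Blue bay's mouth within 8 mm of the gate's middle, carousel still; blue cassette at rest on that bay's floor, level (0.06 rad, height 4 mm), in line with the bay (0.08 rad), nose within 4 mm of the stop and 6 mm of the bay's centre line (all of step 2 and horizontal distance between blue_mouth and gate below 0.008 m and velocity of joint carousel between -0.05 and 0.05 rad/s and linear speed of cassette below 0.02 m/s); the robot touches nothing.
It fails at once if the cassette is rammed: pressed on the station or its carousel with more than 35 N (contact force between cassette and station above 35 N).
It fails at once if bystander disturbed: spare_mid moved more than 30 mm (distance of spare_mid from where it was at the start of the episode above 0.03 m).
It fails at once if bystander disturbed: weight_mid moved more than 30 mm (distance of weight_mid from where it was at the start of the episode above 0.03 m).
It fails at once if bystander disturbed: jar_mid moved more than 30 mm (distance of jar_mid from where it was at the start of the episode above 0.03 m).
It also fails if it takes over 72 s, if anything falls off the work surface, if the arm or the gripper's body presses on something with over 40 N, if the wrist force passes 120 N, or if a joint passes its speed limit or range.

## Working session

There is one attempt and no reset: what is moved stays moved. The work goes in short steps, Python scripts to look and compute and a tool call to move; the robot and the scene stay as the last step left them, time stands still between calls to the robot, and variables do not carry over. Pictures are saved under pics/ and viewed, at most 10 in all, crops included, and the job is handed in when it is done.

Besides the shell and the picture viewer there is one more tool, called as name([rows], argument=value, ...), one row to a line, values as JSON. carry_out: Moves the arm, as the interface text tells. Its arguments: {"type":"object","properties":{"targets":{"type":"array"},"claw":{"type":"number"},"squeeze":{"type":"number"}},"required":["targets"]}

```bash
mkdir -p pics; ls; python3 - <<'E'
from workcell import telemetry,cams,robot
import cv2,numpy as np
print(telemetry.state()); print(robot.hold_point_z)
ims=[]
for n in ("scene","top"):
    p=cams.snapshot(n); cv2.imwrite(f"pics/{n}0.png",p["frame"][:,:,::-1])
    print(n,p["mtx"],p["origin"],p["orientation"])
    for t in ("station","carousel","turn_bar","handle","spare_mid","weight_mid","jar_mid"):
        for d in cams.masks_of(t,p)[:4]: print(n,t,round(d["confidence"],2),np.round(d["box"]))
E
```

```text
pics
{'time_s': 0.0, 'joint_pos': array([ 1.10799016e+00,  3.20299093e-01,  1.56571376e+00, -9.59016762e-06,
        1.25735341e+00, -2.00146188e-02]), 'joint_vel': array([ 0.00082914,  0.0004727 , -0.00190996,  0.00046013, -0.00124305,
       -0.00170126]), 'tau': array([-2.24886004e-03, -4.15525639e+01, -2.34158349e+01, -1.88208146e-04,
        8.22012807e-03,  4.77585374e-06]), 'tool_pos': array([0.24616192, 0.51911287, 0.23046462]), 'ee_rot': array([-3.13981921e+00, -2.63800410e-05,  2.69880405e+00]), 'wrist_force': array([ 0.6610443 , -0.8693223 ,  0.49060181]), 'torque': array([-0.00441631, -0.01864   , -0.012763  ]), 'gripper_force': 0.0, 'finger_gap': 1.0019216218189309}
0.0187
scene [[429.19200079   0.         323.86190983]
 [  0.         429.19200079 202.22590575]
 [  0.           0.           1.        ]] [1.44465251 0.17333698 0.74259155] [-2.16045016 -0.00496827  1.7338539 ]
scene station 0.67 [244. 239.  92.  88.]
scene carousel 0.58 [243. 226.  85.  62.]
scene turn_bar 0.94 [242. 226.  84.  66.]
scene handle 0.94 [410. 221.  33.  32.]
scene handle 0.72 [357. 220.  40. 
[... 289 characters left out ...]
317.26349393]
 [  0.         374.92542934 201.62225493]
 [  0.           0.           1.        ]] [0.44562533 0.05455416 1.22046375] [-3.07839718e+00  2.32144087e-03 -1.58129141e+00]
top station 0.56 [398. 182.  82.  99.]
top carousel 0.82 [396. 193.  76.  72.]
top carousel 0.53 [328. 136.  18.  19.]
top carousel 0.17 [253. 233.  30.  42.]
top turn_bar 0.91 [398. 194.  70.  73.]
top handle 0.9 [224. 149.  40.  27.]
top handle 0.71 [302. 221.  38.  32.]
top handle 0.56 [252. 232.  25.  38.]
top spare_mid 0.73 [267. 144.  16.  44.]
top spare_mid 0.29 [398. 196.  72.  70.]
top weight_mid 0.83 [326. 140.  16.  18.]
top weight_mid 0.71 [395. 194.  72.  70.]
top jar_mid 0.64 [428. 282.  28.  23.]
```

```bash
python3 - <<'E'
import cv2
a=cv2.imread("pics/top0.png")[80:320,170:490]; cv2.imwrite("pics/top0c.png",cv2.resize(a,(800,600),interpolation=cv2.INTER_CUBIC))
a=cv2.imread("pics/scene0.png")[130:340,180:500]; cv2.imwrite("pics/scene0c.png",cv2.resize(a,(800,525),interpolation=cv2.INTER_CUBIC))
E
```

```text
(no output)
```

View pics/top0c.png

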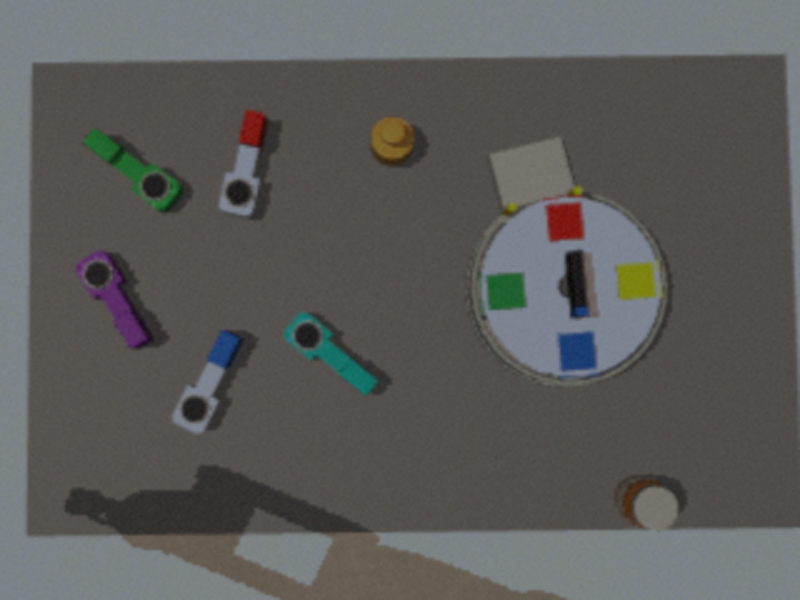

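View pics/scene0c.png

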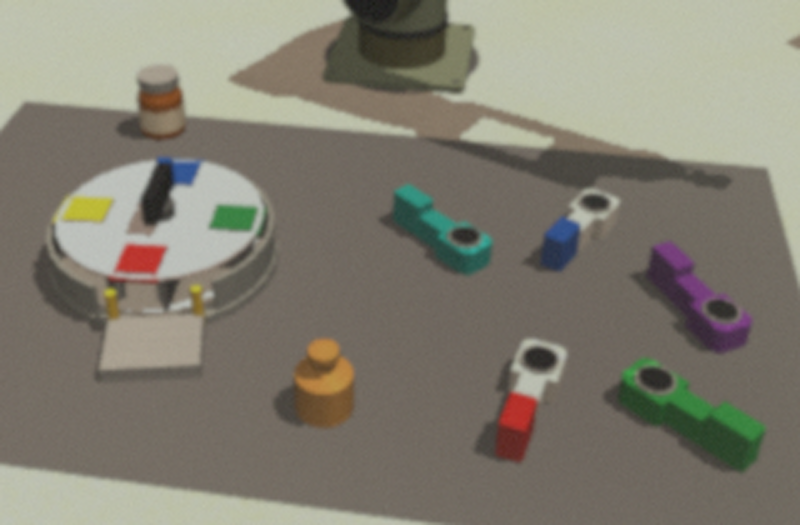

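Look-alikes for the blue cassette, as full-frame top pixels:
- white with blue handle: handle (260,220), head (248,243). This is my choice.
- turquoise: (302,221)
- purple: (215,200)
- green: (223,148)
- white with red handle: (267,144), a bystander

The gate shelf is at (383,149), on the far side from the robot. The blue patch is at (401,221), about half a turn from the gate. Next I'll measure with a helper.

```bash
cat > h.py <<'E'
import cv2,numpy as np
from scipy.spatial.transform import Rotation as R
from workcell import telemetry,cams,robot
HUE={"blue":(105,125),"red":(0,0),"green":(50,75),"yellow":(22,32)}
def snap(n,save=None):
    p=cams.snapshot(n)
    if save: cv2.imwrite(f"pics/{save}.png",p["frame"][:,:,::-1])
    return p
def ray(p,uv):
    M=R.from_euler("xyz",p["orientation"]).as_matrix()
    return M@np.linalg.inv(p["mtx"])@np.array([uv[0],uv[1],1.])
def on_plane(p,uv,z):
    d=ray(p,uv); o=np.array(p["origin"]); return o+d*(z-o[2])/d[2]
def proj(p,X):
    M=R.from_euler("xyz",p["orientation"]).as_matrix()
    c=(np.atleast_2d(X)-p["origin"])@M; q=c@np.array(p["mtx"]).T; return q[:,:2]/q[:,2:]
def blobs(p,col,amin=8,smin=130):
    h=cv2.cvtColor(p["frame"],cv2.COLOR_RGB2HSV)
    H,S,V=[h[...,i].astype(int) for i in range(3)]
    m=((H<8)|(H>172)) if col=="red" else (H>=HUE[col][0])&(H<=HUE[col][1])
    m=(m&(S>smin)&(V>50)).astype(np.uint8)
    n,l,s,c=cv2.connectedComponentsWithStats(m)
    return [(s[i,4],c[i].round(1),s[i,:4],l==i) for i in range(1,n) if s[i,4]>=amin]
E
python3 - <<'E'
from h import *
for n in("top","scene"):
    p=snap(n)
    for c in HUE:
        for a,uv,b,m in blobs(p,c):
            print(n,c,a,uv,b,on_plane(p,uv,.062)[:2].round(4),on_plane(p,uv,.044)[:2].round(4))
E
```

```text
top blue 66 [618.3 169.5] [618 152   2  43] [ 0.609  -0.8799] [ 0.6115 -0.8944]
top blue 20 [401.6 204.4] [399 203   6   4] [ 0.5076 -0.2043] [ 0.5085 -0.2083]
top blue 110 [259.3 219.1] [253 212  13  15] [0.4668 0.236 ] [0.4671 0.2388]
top blue 185 [400.4 220.2] [394 213  14  15] [ 0.4588 -0.1994] [ 0.459  -0.2033]
top red 114 [270.6 130.8] [266 124  10  15] [0.7429 0.2004] [0.7476 0.2027]
top red 182 [395.4 168.3] [389 161  14  15] [ 0.6203 -0.1878] [ 0.623  -0.1915]
top green 191 [216.3 141.9] [204 132  29  21] [0.7096 0.3705] [0.7137 0.3754]
top green 47 [237.  158.3] [231 152  11  12] [0.6571 0.3055] [0.6604 0.3094]
top green 168 [371.9 196.1] [365 190  14  13] [ 0.5343 -0.113 ] [ 0.5357 -0.1156]
top yellow 35 [323.  135.5] [319 132   9   9] [0.7262 0.0363] [0.7305 0.0361]
top yellow 12 [400.3 156. ] [398 154   5   4] [ 0.6587 -0.204 ] [ 0.6621 -0.208 ]
top yellow 17 [373.8 163.2] [372 161   5   5] [ 0.637  -0.1209] [ 0.64   -0.1236]
top yellow 172 [423.9 192. ] [417 186  15  14] [ 0.5453 -0.2743] [ 0.5469 -0.2794]
scene blue 532 [  7.6 131.1] [ 0 90 24 69] [ 0.1677 -1.2377] [ 0
[... 212 characters left out ...]
  46  64] [-1.9557  1.6978] [-2.0456  1.7381]
scene red 160 [235.8 233.2] [227 228  19  11] [ 0.62   -0.1883] [ 0.5982 -0.1978]
scene red 305 [385.8 299.8] [379 287  16  27] [0.7868 0.2023] [0.7694 0.203 ]
scene green 87 [273.3 216.7] [266 214  15   7] [ 0.5333 -0.1122] [ 0.5092 -0.1197]
scene green 18 [431.2 280.4] [430 277   4   7] [0.7109 0.3003] [0.6915 0.3037]
scene green 253 [464.1 294.5] [441 282  44  24] [0.743  0.3687] [0.7245 0.3739]
scene yellow 127 [214.4 213.3] [206 209  18   9] [ 0.5451 -0.2752] [ 0.5213 -0.287 ]
scene yellow 18 [223.7 247.3] [222 245   4   6] [ 0.6789 -0.199 ] [ 0.6587 -0.2088]
scene yellow 11 [257.8 245.7] [256 244   4   4] [ 0.6589 -0.1181] [ 0.6381 -0.1258]
```

Fitting the four patches puts the axis at (0.540, -0.194) and the blue bay direction at 184.1°. From the posts, the gate direction is 14.7°, 114 mm out where 115 is expected. So the carousel turns about -169.4°, from yaw 184.1° to 14.7°, which fits the range of joint 6.

carry_out([
  [0, 0, 0, 0, 0, -9.8],
  [0, 0, 0, 0, 0, -9.8],
  [0, 0, 0, 0, 0, -9.9],
  [-1.6, -4.88, 0, 0, 0, 0],
  [-1.6, -4.88, 0, 0, 0, 0],
  [-1.6, -4.88, 0, 0, 0, 0],
  [-1.6, -4.88, 0, 0, 0, 0],
  [-1.6, -4.88, 0, 0, 0, 0],
  [-1.6, -4.88, 0, 0, 0, 0],
  [-1.6, -4.88, 0, 0, 0, 0],
  [-1.6, -4.88, 0, 0, 0, 0],
  [-1.6, -4.88, 0, 0, 0, 0],
], claw=0)

```text
time_s: 2.4
tool_pos: [0.4222, 0.0903, 0.2316]
ee_rot: [3.141, 0.001, -3.07]
wrist_force: [0.2, 0.8, -0.6]
finger_gap: 0.998
gripper_force: 0.0
```

carry_out([
  [-1.6, -4.88, 0, 0, 0, 0],
  [-1.6, -4.88, 0, 0, 0, 0],
  [-1.6, -4.88, 0, 0, 0, 0],
  [-1.6, -4.88, 0, 0, 0, 0],
  [-1.6, -4.88, 0, 0, 0, 0],
  [-1.6, -4.88, 0, 0, 0, 0],
  [0, 0, 0, 0, 0, 0],
  [0, 0, 0, 0, 0, 0],
])

```text
time_s: 3.4
tool_pos: [0.5381, -0.1929, 0.231]
ee_rot: [3.141, -0.001, -3.07]
wrist_force: [-0.3, 0.0, -0.3]
finger_gap: 1.003
gripper_force: 0.0
```

```bash
python3 - <<'E'
from h import *
s=telemetry.state(); print(s["time_s"],s["tool_pos"],np.degrees(s["ee_rot"]),s["joint_pos"])
p=snap("wrist","w1"); print(p["origin"],p["orientation"],p["mtx"][0])
for c in HUE:
    for a,uv,b,m in blobs(p,c,40): print(c,a,uv,b,on_plane(p,uv,.062)[:2].round(4),on_plane(p,uv,.05)[:2].round(4))
E
```

```text
3.4 [ 0.53807963 -0.19292215  0.23099476] [ 1.79944639e+02 -4.52605906e-02 -1.75893850e+02] [-3.64682398e-01  3.15069946e-01  1.57206570e+00  5.69916417e-04
  1.25558134e+00 -2.00732117e+00]
[ 0.46449854 -0.19851383  0.3735728 ] [ 2.84672394e+00 -1.27050145e-03  1.64249216e+00] [315.77241125   0.         320.75613319]
blue 68 [302.2  63.1] [292  62  25   4] [ 0.4296 -0.2176] [ 0.4282 -0.2183]
blue 63 [335.9  63.3] [323  62  24   4] [ 0.4276 -0.1869] [ 0.4261 -0.1865]
blue 2351 [318.9  97.7] [296  73  47  51] [ 0.4584 -0.2003] [ 0.4582 -0.2004]
blue 310 [318.6 153.7] [310 145  18  18] [ 0.5108 -0.1969] [ 0.5126 -0.1969]
red 1541 [318.8 254.8] [299 236  41  39] [ 0.6206 -0.189 ] [ 0.6266 -0.1887]
red 1089 [606.7 345.6] [582 322  50  50] [0.7159 0.164 ] [0.7256 0.1779]
green 1842 [398.9 182.2] [376 162  47  42] [ 0.5338 -0.1137] [ 0.5365 -0.1105]
yellow 1352 [238.7 184.4] [217 162  45  42] [ 0.5477 -0.2757] [ 0.5509 -0.2786]
yellow 64 [373.  269.9] [368 266  10   9] [ 0.6347 -0.128 ] [ 0.6412 -0.1253]
```

View pics/w1.png

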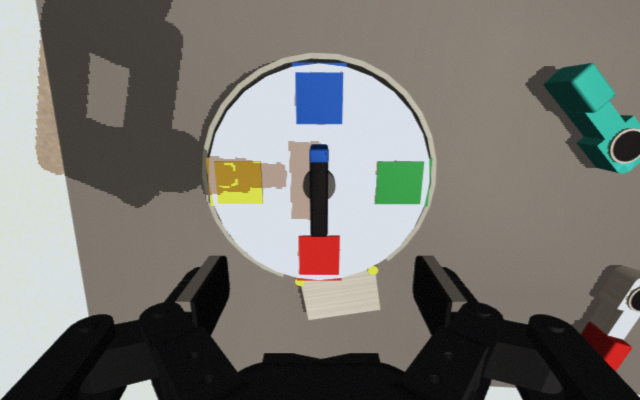

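The picture shows the bar centre at (319,190), the blue patch at (319,98), the posts at (300,282) and (373,270), and the open fingers at the sides. The wrist fit agrees: axis (0.540, -0.1945), blue at 184.0°. Next I'll lower onto the bar and close.

carry_out([
  [-0.2, -0.15, 3.5, 0, 0, 0],
  [0, 0, 3.5, 0, 0, 0],
  [0, 0, 3.5, 0, 0, 0],
  [0, 0, 3.0, 0, 0, 0],
  [0, 0, 2.2, 0, 0, 0],
  [0, 0, 0, 0, 0, 0],
])

```text
time_s: 4.2
tool_pos: [0.5392, -0.1929, 0.0732]
ee_rot: [3.14, -0.003, -3.068]
wrist_force: [0.9, 0.2, -0.2]
finger_gap: 1.002
gripper_force: 0.0
```

carry_out([
  [0, 0, 0, 0, 0, 0],
  [0, 0, 0, 0, 0, 0],
  [0, 0, 0, 0, 0, 0],
  [0, 0, 0, 0, 0, 0],
  [0, 0, 0, 0, 0, 0],
  [0, 0, 0, 0, 0, 0],
  [0, 0, 0, 0, 0, 0],
], claw=255, squeeze=40)

```text
time_s: 5.08
tool_pos: [0.5418, -0.1946, 0.0764]
ee_rot: [-3.141, 0.004, -3.07]
wrist_force: [-1.0, 1.6, 8.0]
finger_gap: 0.177
gripper_force: 44.2
```

carry_out([
  [0, 0, -0.1, 0, 0, 4],
  [0, 0, 0, 0, 0, 8],
  [0, 0, 0, 0, 0, 8.5],
  [0, 0, 0, 0, 0, 8.5],
  [0, 0, 0, 0, 0, 8.5],
  [0, 0, 0, 0, 0, 8.5],
  [0, 0, 0, 0, 0, 8.5],
  [0, 0, 0, 0, 0, 8.5],
  [0, 0, 0, 0, 0, 8.5],
  [0, 0, 0, 0, 0, 8.5],
  [0, 0, 0, 0, 0, 8.5],
  [0, 0, 0, 0, 0, 8.5],
])

```text
time_s: 6.58
tool_pos: [0.5394, -0.1969, 0.0764]
ee_rot: [-3.14, 0.004, 1.518]
wrist_force: [-5.7, -7.2, 5.2]
finger_gap: 0.183
gripper_force: 42.3
```

carry_out([
  [0, 0, 0, 0, 0, 8.5],
  [0, 0, 0, 0, 0, 8.5],
  [0, 0, 0, 0, 0, 8.5],
  [0, 0, 0, 0, 0, 8.5],
  [0, 0, 0, 0, 0, 8.5],
  [0, 0, 0, 0, 0, 8.5],
  [0, 0, 0, 0, 0, 8],
  [0, 0, 0, 0, 0, 8],
  [0, 0, 0, 0, 0, 5.5],
  [0, 0, 0, 0, 0, 0],
  [0, 0, 0, 0, 0, 0],
])

```text
time_s: 7.95
tool_pos: [0.5374, -0.1953, 0.0764]
ee_rot: [-3.141, 0.006, 0.256]
wrist_force: [-10.2, -2.9, 10.5]
finger_gap: 0.181
gripper_force: 43.2
```

```bash
python3 - <<'E'
from h import *
s=telemetry.state(); print(s["time_s"],s["tool_pos"],np.degrees(s["ee_rot"]),s["joint_pos"][5],s["wrist_force"],s["torque"])
for n in("wrist","top","scene"):
    p=snap(n,n+"2")
    for c in HUE:
        for a,uv,b,m in blobs(p,c,10): print(n,c,a,uv,b,on_plane(p,uv,.062)[:2].round(4),on_plane(p,uv,.05)[:2].round(4))
E
```

```text
7.95 [ 0.53741037 -0.19526617  0.07636011] [-179.94713358    0.32877494   14.64090917] 0.9501037124690059 [-10.17755941  -2.87360246  10.50073871] [-0.46659305  1.28975786 -0.10393487]
wrist blue 493 [322.6  11.2] [266   9 113   8] [ 0.6478 -0.1675] [ 0.6506 -0.1668]
wrist blue 10050 [321.5  80.7] [273  29  99 107] [ 0.6201 -0.1742] [ 0.6208 -0.174 ]
wrist blue 1345 [320.3 210.6] [300 178  43  50] [ 0.5583 -0.1898] [ 0.5542 -0.1908]
wrist red 177 [298.7 344.1] [295 333   9  23] [ 0.4721 -0.1987] [ 0.4614 -0.2004]
wrist red 186 [342.9 344.1] [339 334   9  22] [ 0.4789 -0.2246] [ 0.4688 -0.2283]
wrist green 90 [532.5 211. ] [530 199   7  32] [ 0.5862 -0.2974] [ 0.5843 -0.3067]
wrist green 6279 [471.6 243. ] [426 207  96  74] [ 0.561  -0.2738] [ 0.5572 -0.2812]
wrist green 69 [519.3 273.5] [515 259   9  25] [ 0.5504 -0.3068] [ 0.5458 -0.3168]
wrist yellow 483 [234.8   9.3] [222   0  29  23] [ 0.6388 -0.1302] [ 0.6409 -0.1266]
wrist yellow 529 [414.4  11.1] [402   0  26  26] [ 0.658  -0.2063] [ 0.6615 -0.2085]
wrist yellow 125 [109.8 212. ] [105 198   9  38] [ 0.5295 -0.0829] [ 0.5232 -0
[... 1406 characters left out ...]
  4  46  64] [-1.9524  1.6965] [-2.0123  1.7234]
scene red 10 [239.  195.8] [238 194   3   4] [ 0.4491 -0.2374] [ 0.4315 -0.2447]
scene red 12 [251.1 200.1] [250 198   3   5] [ 0.4649 -0.196 ] [ 0.4477 -0.2025]
scene red 310 [385.8 299.9] [379 287  16  27] [0.7871 0.2023] [0.7755 0.2028]
scene green 17 [431.2 280.7] [430 278   4   7] [0.7119 0.3003] [0.699  0.3025]
scene green 249 [464.6 294.7] [442 282  43  24] [0.7435 0.3698] [0.7311 0.3732]
scene yellow 127 [273.5 213.5] [266 210  16   9] [ 0.5186 -0.1155] [ 0.5023 -0.1206]
scene yellow 15 [257.5 245.9] [256 244   4   5] [ 0.6598 -0.1186] [ 0.6459 -0.1238]
scene yellow 18 [223.9 248.2] [222 246   4   6] [ 0.6821 -0.1973] [ 0.6687 -0.2038]
```

View pics/wrist2.png

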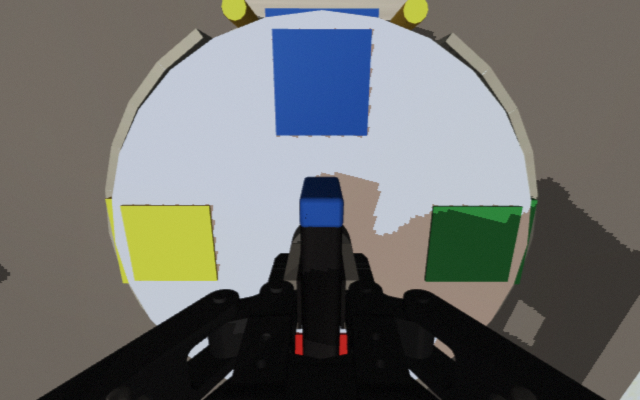

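The picture shows the blue patch at (321,81) centred between the post tops at (234,9) and (415,11). Blue direction is 14.2–14.6° and gate 13.8–14.7°, which is within tolerance. I'll release and rise.

carry_out([
  [0, 0, 0, 0, 0, 0],
  [0, 0, 0, 0, 0, 0],
  [0, 0, 0, 0, 0, 0],
  [0, 0, 0, 0, 0, 0],
  [0, 0, 0, 0, 0, 0],
  [0, 0, -2, 0, 0, 0],
  [0, 0, -3.5, 0, 0, 0],
  [0, 0, -4, 0, 0, 0],
  [0, 0, -4, 0, 0, 0],
  [0, 0, -4, 0, 0, 0],
  [0, 0, 0, 0, 0, 0],
  [0, 0, 0, 0, 0, 0],
], claw=0)

```text
time_s: 9.6
tool_pos: [0.5401, -0.1944, 0.2495]
ee_rot: [-3.141, 0.001, 0.255]
wrist_force: [0.2, 0.6, -0.6]
finger_gap: 0.999
gripper_force: 0.0
```

```bash
python3 - <<'E'
from h import *
from scipy.optimize import least_squares
s=telemetry.state(); print(s["time_s"],s["tool_pos"],np.degrees(s["ee_rot"]),s["joint_pos"])
p=snap("wrist","w3")
P=[]
for c in HUE:
    for a,uv,b,m in blobs(p,c,40): print(c,a,uv,b,on_plane(p,uv,.062)[:2].round(4),on_plane(p,uv,.05)[:2].round(4))
p=snap("top")
print([ (b[0],b[1]) for b in blobs(p,"blue")])
for d in cams.masks_of("handle",p): print(d["confidence"],d["box"])
# blue cassette: mask pixels of white+blue near (254,232)
roi=p["frame"][200:262,232:290]; cv2.imwrite("pics/cas.png",cv2.resize(roi[:,:,::-1],None,fx=8,fy=8,interpolation=cv2.INTER_NEAREST))
E
```

```text
9.6 [ 0.54006048 -0.19438499  0.24948199] [-1.79946923e+02  6.39033118e-02  1.46351915e+01] [-3.65590158e-01  3.08118826e-01  1.53504184e+00  1.08382928e-04
  1.29987809e+00  9.49745327e-01]
blue 47 [304.5  64.7] [296  64  23   3] [ 0.6434 -0.1511] [ 0.6445 -0.1502]
blue 44 [337.9  64.7] [325  64  22   3] [ 0.6515 -0.1823] [ 0.6529 -0.1826]
blue 2090 [321.3  97.3] [300  74  44  48] [ 0.6186 -0.1744] [ 0.6187 -0.1744]
blue 262 [321.1 149.7] [313 142  17  16] [ 0.5683 -0.1873] [ 0.5667 -0.1878]
red 1392 [321.  246.3] [302 228  39  38] [ 0.4616 -0.2151] [ 0.4561 -0.2165]
green 1635 [397.2 176.9] [376 158  44  40] [ 0.5608 -0.2733] [ 0.5589 -0.2769]
yellow 136 [281.   62.1] [275  56  14  14] [ 0.6399 -0.1287] [ 0.6409 -0.127 ]
yellow 135 [365.   63.1] [359  57  13  15] [ 0.6595 -0.2072] [ 0.6612 -0.2084]
yellow 1642 [245.2 176.9] [223 158  45  39] [ 0.5197 -0.1162] [ 0.5163 -0.114 ]
[(np.int32(66), array([618.3, 169.5])), (np.int32(181), array([390.9, 169.1])), (np.int32(21), array([397.6, 182. ])), (np.int32(111), array([259.3, 219.1]))]
0.96 [251.2, 232.4, 25.4, 41.0]
0.76 [301.9, 221.4, 37.9, 30.5]
0.61 [216.9, 200.2, 30.3, 45.3]
0.58 [224.9, 148.7, 37.2, 32.3]
```

View pics/cas.png

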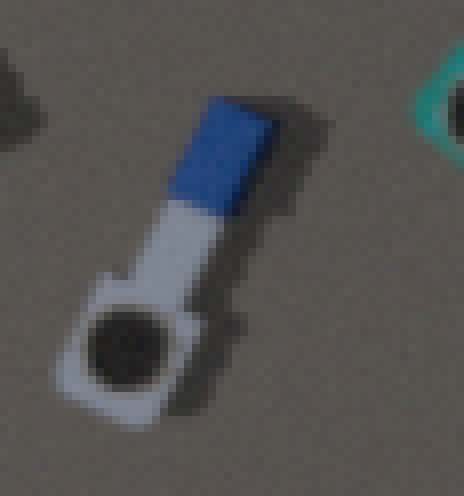

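The crop confirms a white body with a blue handle at crop (225,155) and a dish at (127,348). Blue now sits at 14.5° against the gate at about 13.9°, a 1.2 mm offset at the rim, so step 1 should be met. Next is the cassette.

carry_out([
  [0, 0, 0, 0, 0, -10.5],
  [0, 0, 0, 0, 0, -10.5],
  [0, 0, 0, 0, 0, -10.5],
  [0, 0, 0, 0, 0, -10.5],
  [0, 0, 0, 0, 0, -10.5],
  [0, 0, 0, 0, 0, -10.5],
  [0, 0, 0, 0, 0, -10.5],
  [0, 0, 0, 0, 0, -10.5],
  [0, 0, 0, 0, 0, -10.5],
  [0, 0, 0, 0, 0, -10.5],
  [0, 0, 0, 0, 0, -10.5],
  [0, 0, 0, 0, 0, -10.5],
])

```text
time_s: 11.25
tool_pos: [0.5402, -0.1945, 0.249]
ee_rot: [-3.141, -0.002, 2.461]
wrist_force: [-0.1, -0.6, -0.1]
finger_gap: 0.998
gripper_force: 0.0
```

carry_out([
  [0, 0, 0, 0, 0, -10.5],
  [2.97, 3.87, 0, 0, 0, 0],
  [2.97, 3.87, 0, 0, 0, 0],
  [2.97, 3.87, 0, 0, 0, 0],
  [2.97, 3.87, 0, 0, 0, 0],
  [2.97, 3.87, 0, 0, 0, 0],
  [2.97, 3.87, 0, 0, 0, 0],
  [2.97, 3.87, 0, 0, 0, 0],
  [2.97, 3.87, 2, 0, 0, 0],
  [2.97, 3.87, 2, 0, 0, 0],
  [0, 0, 0, 0, 0, 0],
  [0, 0, 0, 0, 0, 0],
])

```text
time_s: 12.75
tool_pos: [0.4745, 0.2391, 0.2098]
ee_rot: [-3.14, -0.0, 2.638]
wrist_force: [-0.5, -0.3, 0.2]
finger_gap: 1.001
gripper_force: 0.0
```

```bash
python3 - <<'E'
from h import *
s=telemetry.state(); print(s["time_s"],s["tool_pos"],np.degrees(s["ee_rot"]),s["joint_pos"])
p=snap("wrist","w4")
for a,uv,b,m in blobs(p,"blue",100): print(a,uv,b,on_plane(p,uv,.044)[:2].round(4))
E
```

```text
12.75 [0.4745262  0.23907991 0.20977348] [-1.79919271e+02 -2.25150631e-02  1.51159102e+02] [ 4.45361847e-01  2.67014749e-01  1.69699830e+00 -5.42834443e-04
  1.17895370e+00 -6.21858487e-01]
1087 [318.  173.1] [305 152  27  44] [0.4656 0.2407]
```

View pics/w4.png

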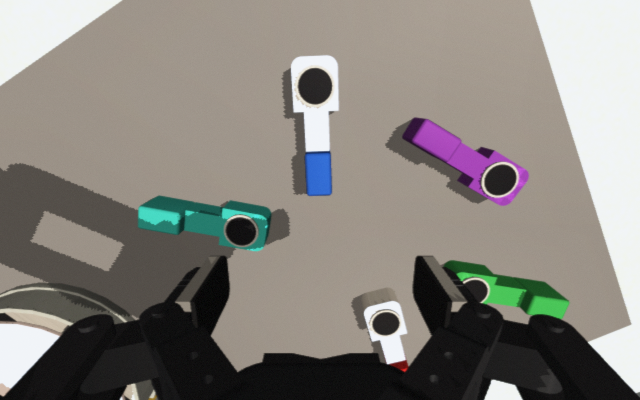

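The picture shows the blue handle at (318,173) and its dish at (315,86). Neighbours are clear of the fingers: turquoise (205,222), purple (465,160). I'll compute the axis from the handle and dish.

```bash
python3 - <<'E'
from h import *
p=snap("wrist")
a,uv,b,m=max(blobs(p,"blue",100),key=lambda t:t[0])
rect=cv2.boxPoints(cv2.minAreaRect(np.argwhere(m)[:,::-1].astype(np.float32)))
C=np.array([on_plane(p,c,.044)[:2] for c in rect]); print(C.round(4), C.mean(0).round(4))
e=C-np.roll(C,1,0); print([(np.linalg.norm(v).round(4),np.degrees(np.arctan2(v[1],v[0])).round(1)) for v in e])
g=cv2.cvtColor(p["frame"],cv2.COLOR_RGB2GRAY)[60:112,292:338]
n,l,s,c=cv2.connectedComponentsWithStats((g<70).astype(np.uint8))
i=1+np.argmax(s[1:,4]); d=c[i]+[292,60]; print("dish",d,s[i])
D=on_plane(p,d,.030)[:2]; h=on_plane(p,uv,.044)[:2]; v=D-h
print(D,h,np.linalg.norm(v),np.degrees(np.arctan2(v[1],v[0])))
# white+blue silhouette along centre: nose tip
t=telemetry.state(); y=t["ee_rot"][2]; print(np.degrees(y),t["tool_pos"])
E
```

```text
[[0.441  0.2394]
 [0.4522 0.2614]
 [0.4914 0.2419]
 [0.4797 0.2189]] [0.4661 0.2404]
[(np.float64(0.0438), np.float64(152.2)), (np.float64(0.0248), np.float64(63.0)), (np.float64(0.0437), np.float64(-26.5)), (np.float64(0.0258), np.float64(-116.9))]
dish [314.52455357  85.02790179] [  7   8  32  35 896]
[0.39175966 0.2777694 ] [0.46552396 0.24077774] 0.08252002632120081 153.36694073716683
151.05695665440098 [0.47508817 0.23850197 0.21058415]
```

carry_out([
  [0, 0, 0, 0, 0, -2.1],
  [0.87, -0.25, 4, 0, 0, 0],
  [0, 0, 4, 0, 0, 0],
  [0, 0, 4, 0, 0, 0],
  [0, 0, 4, 0, 0, 0],
  [0, 0, 2.5, 0, 0, 0],
  [0, 0, 1.5, 0, 0, 0],
  [0, 0, 0, 0, 0, 0],
  [0, 0, 0, 0, 0, 0],
])

```text
time_s: 13.98
tool_pos: [0.4667, 0.2414, 0.0113]
ee_rot: [3.14, 0.001, 2.674]
wrist_force: [-0.3, 0.4, 0.7]
finger_gap: 1.001
gripper_force: 0.0
```

carry_out([
  [0, 0, 0, 0, 0, 0],
  [0, 0, 0, 0, 0, 0],
  [0, 0, 0, 0, 0, 0],
  [0, 0, 0, 0, 0, 0],
  [0, 0, 0, 0, 0, 0],
  [0, 0, 0, 0, 0, 0],
  [0, 0, 0, 0, 0, 0],
], claw=255, squeeze=50)

```text
time_s: 14.85
tool_pos: [0.466, 0.2412, 0.0107]
ee_rot: [3.141, 0.0, 2.674]
wrist_force: [-1.0, -0.6, 5.5]
finger_gap: 0.296
gripper_force: 50.5
```

carry_out([
  [0, 0, -1, 0, 0, 0],
  [0, 0, -3, 0, 0, 0],
  [0, 0, -3, 0, 0, 0],
  [0, 0, -3, 0, 0, 0],
  [0, 0, -3, 0, 0, 0],
  [0, 0, 0, 0, 0, -7],
  [0, 0, 0, 0, 0, -7],
  [0, 0, 0, 0, 0, -7],
  [0, 0, 0, 0, 0, -7],
  [0, 0, 0, 0, 0, -7],
  [0, 0, 0, 0, 0, -6.3],
  [0, 0, 0, 0, 0, 0],
])

```text
time_s: 16.35
tool_pos: [0.4654, 0.241, 0.14]
ee_rot: [-3.142, -0.001, -2.889]
wrist_force: [-0.7, -0.3, -2.4]
finger_gap: 0.299
gripper_force: 49.7
```

carry_out([
  [-1.08, -2.41, 0, 0, 0, 0],
  [-2, -4, 0, 0, 0, 0],
  [-2, -4.2, 0, 0, 0, 0],
  [-2, -4.2, 0, 0, 0, 0],
  [-2, -4.2, 0, 0, 0, 0],
  [-2.2, -4.5, 0, 0, 0, 0],
  [-2.2, -4.5, 0, 0, 0, 0],
  [-2.2, -4.5, 0, 0, 0, 0],
  [-2.2, -4.5, 0, 0, 0, 0],
  [-2, -4.5, 0, 0, 0, 0],
  [-0.9, -3, 0, 0, 0, 0],
  [0, 0, 0, 0, 0, 0],
])

```text
time_s: 17.85
tool_pos: [0.7789, -0.1402, 0.1385]
ee_rot: [3.141, -0.001, -2.893]
wrist_force: [0.6, 0.1, -3.0]
finger_gap: 0.298
gripper_force: 50.0
```

```bash
cat > look.py <<'E'
from h import *
import sys
s=telemetry.state(); print(s["time_s"],s["tool_pos"],np.degrees(s["ee_rot"]),s["wrist_force"],s["torque"],s["finger_gap"])
p=snap("wrist",sys.argv[1])
for c in HUE:
    for a,uv,b,m in blobs(p,c,40): print(c,a,uv,b,on_plane(p,uv,.062)[:2].round(4),on_plane(p,uv,.05)[:2].round(4))
E
python3 look.py w5
```

```text
17.85 [ 0.77891774 -0.14016839  0.13853349] [ 1.79984589e+02 -7.53849871e-02 -1.65736695e+02] [ 0.61228247  0.1447045  -2.9560871 ] [ 0.04876378 -0.0936275   0.05489289] 0.2979851263723953
blue 6395 [320.8 289.8] [288 239  66 104] [ 0.8436 -0.1239] [ 0.8511 -0.122 ]
yellow 65 [258.6  11.1] [255   5  10  16] [ 0.6636 -0.209 ] [ 0.6612 -0.2118]
yellow 320 [393.7  16.9] [384   6  20  28] [ 0.6462 -0.1277] [ 0.6428 -0.126 ]
yellow 128 [561.3 179.2] [553 172  16  14] [0.7144 0.0198] [0.7148 0.0295]
yellow 606 [571.8 207.5] [551 193  37  30] [0.7319 0.037 ] [0.7333 0.0477]
```

View pics/w5.png

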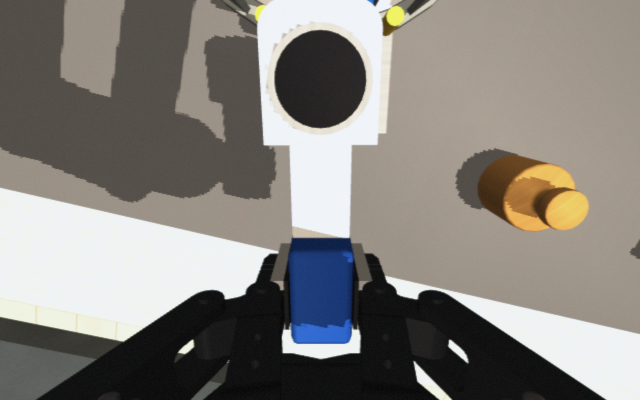

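The picture shows the cassette held straight: handle (321,290), dish (320,77), both on the tool axis. The tool is 6 mm short sideways, so I'll correct that, check the grip offset and lower.

carry_out([
  [0, 0.62, 2, 0, 0, 0],
  [0, 0, 3, 0, 0, 0],
  [0, 0, 3, 0, 0, 0],
  [0, 0, 1.8, 0, 0, 0],
  [0, 0, 0, 0, 0, 0],
  [0, 0, 0, 0, 0, 0],
])

```text
time_s: 18.65
tool_pos: [0.7779, -0.1315, 0.0439]
ee_rot: [-3.141, 0.002, -2.888]
wrist_force: [-0.1, -0.2, -2.2]
finger_gap: 0.293
gripper_force: 50.0
```

```bash
python3 - <<'E'
from h import *
s=telemetry.state(); T=s["tool_pos"]; print(s["time_s"],T,np.degrees(s["ee_rot"]),s["wrist_force"])
p=snap("wrist","w6"); zb=T[2]-.0107
a,uv,b,m=max(blobs(p,"blue",500),key=lambda t:t[0]); print(uv,b)
g=cv2.cvtColor(p["frame"],cv2.COLOR_RGB2GRAY)[0:150,230:410]
n,l,st,c=cv2.connectedComponentsWithStats((g<70).astype(np.uint8))
for i in range(1,n):
    if st[i,4]>3000:
        d=c[i]+[230,0]; print("dish",d,st[i],on_plane(p,d,zb+.03)-T)
A=np.array([.5402,-.1947]);y=np.radians(14.5);u=np.array([np.cos(y),np.sin(y)]);nn=np.array([-u[1],u[0]])
f=on_plane(p,[b[0]+b[2]/2,b[1]],zb+.044)[:2]
for k,q in(("tcp",T[:2]),("handle front edge",f)): print(k,(q-A)@u,(q-A)@nn)
for a,uv,b,m in blobs(p,"yellow",60): print(uv,b,on_plane(p,uv,.05)[:2])
E
```

```text
18.65 [ 0.77789516 -0.13145271  0.04387696] [-1.79948292e+02  1.34141043e-01 -1.65472675e+02] [-0.12313907 -0.23272    -2.18481992]
[320.8 289.8] [288 239  66 104]
dish [319.83229     78.59761246] [  45   31   91   97 6869] [-0.08014034 -0.0213187   0.0193    ]
tcp 0.2459598670871251 0.0017185973926703566
handle front edge 0.22032061501349529 0.001613346168442363
```

View pics/w6.png

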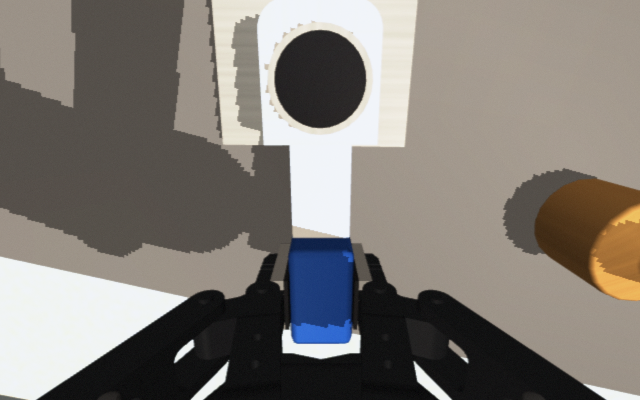

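```bash
python3 - <<'E'
from h import *
p=snap("wrist"); T=telemetry.state()["tool_pos"]
g=p["frame"].astype(int)
for r in (20,120,140):   # shelf edges: left rise, right fall of brightness
    v=g[r].sum(1); print(r,[ (c,v[c]) for c in list(range(208,228,2))+list(range(400,422,2))])
A=np.array([.5402,-.1947])
for t in (14.5,13.9):
    y=np.radians(t);u=np.array([np.cos(y),np.sin(y)]);nn=np.array([-u[1],u[0]])
    for uv in ((222,146),(405,147),(212.5,10),(417,10),(320.5,50)):
        q=on_plane(p,uv,.063 if uv[0]==320.5 else .018)[:2]-A; print(t,uv,(q@u).round(4),(q@nn).round(4))
E
```

```text
20 [(208, np.int64(310)), (210, np.int64(240)), (212, np.int64(251)), (214, np.int64(610)), (216, np.int64(675)), (218, np.int64(674)), (220, np.int64(676)), (222, np.int64(675)), (224, np.int64(671)), (226, np.int64(674)), (400, np.int64(679)), (402, np.int64(677)), (404, np.int64(676)), (406, np.int64(678)), (408, np.int64(677)), (410, np.int64(677)), (412, np.int64(674)), (414, np.int64(673)), (416, np.int64(527)), (418, np.int64(462)), (420, np.int64(461))]
120 [(208, np.int64(436)), (210, np.int64(438)), (212, np.int64(438)), (214, np.int64(442)), (216, np.int64(443)), (218, np.int64(318)), (220, np.int64(260)), (222, np.int64(613)), (224, np.int64(663)), (226, np.int64(663)), (400, np.int64(695)), (402, np.int64(692)), (404, np.int64(696)), (406, np.int64(660)), (408, np.int64(466)), (410, np.int64(448)), (412, np.int64(453)), (414, np.int64(459)), (416, np.int64(457)), (418, np.int64(454)), (420, np.int64(454))]
140 [(208, np.int64(434)), (210, np.int64(441)), (212, np.int64(435)), (214, np.int64(436)), (216, np.int64(441)), (218, np.int64(441)), (220, np.int64(442)), (222, np.int64(462)), (224, np.int64(666)), (226, np.int64(667)), (400, np.int64(696)), (402, np.int64(699)), (404, np.int64(691)), (406, np.int64(465)), (408, np.int64(456)), (410, np.int64(451)), (412, np.int64(451)), (414, np.int64(451)), (416, np.int64(453)), (418, np.int64(451)), (420, np.int64(455))]
14.5 (222, 146) 0.1934 -0.0511
14.5 (405, 147) 0.1939 0.046
14.5 (212.5, 10) 0.1298 -0.0497
14.5 (417, 10) 0.1297 0.0466
14.5 (320.5, 50) 0.1536 0.0012
13.9 (222, 146) 0.194 -0.0491
13.9 (405, 147) 0.1934 0.048
13.9 (212.5, 10) 0.1303 -0.0484
13.9 (417, 10) 0.1292 0.0479
13.9 (320.5, 50) 0.1536 0.0028
```

The shelf edges put the gate at 13.9–14.0°, centred on the axis. The cassette is 1.5 mm off the bay line, so I'll shift it, lower to just above the shelf and advance.

carry_out([
  [0, -0.15, 0.6, 0, 0, 0],
  [0, 0, 0.5, 0, 0, 0],
  [0, 0, 0.2, 0, 0, 0],
  [0, 0, 0, 0, 0, 0],
  [0, 0, 0, 0, 0, 0],
])

```text
time_s: 19.38
tool_pos: [0.7775, -0.133, 0.0293]
ee_rot: [-3.142, 0.0, -2.888]
wrist_force: [-0.2, -0.4, -2.4]
finger_gap: 0.3
gripper_force: 50.2
```

carry_out([
  [0, 0, 0.1, 0, 0, 0],
  [0, 0, 0, 0, 0, 0],
  [0.4, 0, 0, 0, 0, 0],
  [0.5, 0, 0, 0, 0, 0],
  [0.5, 0, 0, 0, 0, 0],
  [0.5, 0, 0, 0, 0, 0],
  [0.5, 0, 0, 0, 0, 0],
  [0.3, 0, 0, 0, 0, 0],
  [0, 0, 0, 0, 0, 0],
  [0, 0, 0, 0, 0, 0],
])

```text
time_s: 20.62
tool_pos: [0.7511, -0.14, 0.0287]
ee_rot: [-3.141, -0.0, -2.888]
wrist_force: [0.2, -0.7, 4.6]
finger_gap: 0.3
gripper_force: 50.9
```

```bash
cat > st.py <<'E'
from h import *
s=telemetry.state(); T=s["tool_pos"]; print(s["time_s"],T.round(4),np.degrees(s["ee_rot"]).round(2),s["wrist_force"].round(1),s["torque"].round(2))
A=np.array([.5402,-.1947])
for t in (14.5,13.9):
    y=np.radians(t);u=np.array([np.cos(y),np.sin(y)]);nn=np.array([-u[1],u[0]])
    print(t,"along,perp mm",((T[:2]-A)@u*1e3).round(1),((T[:2]-A)@nn*1e3).round(1), "F out,perp",(s["wrist_force"][:2]@u).round(1),(s["wrist_force"][:2]@nn).round(1))
E
python3 st.py
```

```text
20.625 [ 0.7511 -0.14    0.0287] [-1.7999e+02 -2.0000e-02 -1.6546e+02] [ 0.2 -0.7  4.6] [-0.09  0.1  -0.05]
14.5 along,perp mm 217.9 0.2 F out,perp 0.0 -0.7
13.9 along,perp mm 217.9 2.5 F out,perp 0.0 -0.7
```

carry_out([
  [0, 0, -0.1, 0, 0, 0],
  [0.3, 0, 0, 0, 0, 0],
  [0.3, 0, 0, 0, 0, 0],
  [0.3, 0, 0, 0, 0, 0],
  [0.3, 0, 0, 0, 0, 0],
  [0.3, 0, 0, 0, 0, 0],
  [0.3, 0, 0, 0, 0, 0],
  [0, 0, 0, 0, 0, 0],
])

```text
time_s: 21.62
tool_pos: [0.7373, -0.1435, 0.0301]
ee_rot: [-3.14, 0.009, -2.889]
wrist_force: [9.0, 1.5, -3.8]
finger_gap: 0.295
gripper_force: 49.9
```

```bash
python3 st.py
```

```text
21.625 [ 0.7373 -0.1435  0.0301] [-179.93    0.5  -165.51] [ 9.   1.5 -3.8] [ 0.56 -1.56 -0.01]
14.5 along,perp mm 203.6 0.2 F out,perp 9.1 -0.8
13.9 along,perp mm 203.6 2.3 F out,perp 9.1 -0.7
```

carry_out([
  [0.2, 0, 0, 0, 0, 0],
  [0.2, 0, 0, 0, 0, 0],
  [0.2, 0, 0, 0, 0, 0],
  [0.2, 0, 0, 0, 0, 0],
  [0, 0, 0, 0, 0, 0],
  [0, 0, 0, 0, 0, 0],
])

```text
time_s: 22.38
tool_pos: [0.7254, -0.1464, 0.0289]
ee_rot: [3.141, -0.002, -2.888]
wrist_force: [0.6, 0.5, -1.3]
finger_gap: 0.3
gripper_force: 50.1
```

```bash
python3 st.py
```

```text
22.375 [ 0.7254 -0.1464  0.0289] [ 1.7997e+02 -9.0000e-02 -1.6547e+02] [ 0.6  0.5 -1.3] [ 0.1  -0.32 -0.05]
14.5 along,perp mm 191.4 0.4 F out,perp 0.7 0.4
13.9 along,perp mm 191.4 2.4 F out,perp 0.7 0.4
```

carry_out([
  [0.35, 0, 0, 0, 0, 0],
  [0.35, 0, 0, 0, 0, 0],
  [0.35, 0, 0, 0, 0, 0],
  [0.35, 0, 0, 0, 0, 0],
  [0.35, 0, 0, 0, 0, 0],
  [0.35, 0, 0, 0, 0, 0],
  [0.35, 0, 0, 0, 0, 0],
  [0.35, 0, 0, 0, 0, 0],
  [0.35, 0, 0, 0, 0, 0],
  [0.25, 0, 0, 0, 0, 0],
  [0, 0, 0, 0, 0, 0],
])

```text
time_s: 23.75
tool_pos: [0.6925, -0.155, 0.0291]
ee_rot: [3.141, -0.001, -2.888]
wrist_force: [-0.8, -0.2, -3.4]
finger_gap: 0.294
gripper_force: 49.9
```

```bash
python3 st.py
```

```text
23.75 [ 0.6925 -0.155   0.0291] [ 1.7998e+02 -8.0000e-02 -1.6547e+02] [-0.8 -0.2 -3.4] [ 0.1  -0.13  0.01]
14.5 along,perp mm 157.4 0.3 F out,perp -0.8 0.0
13.9 along,perp mm 157.4 2.0 F out,perp -0.8 0.0
```

Next, small steps to the stop while watching the force.

carry_out([
  [0.2, 0, 0, 0, 0, 0],
  [0.2, 0, 0, 0, 0, 0],
  [0.2, 0, 0, 0, 0, 0],
  [0, 0, 0, 0, 0, 0],
  [0, 0, 0, 0, 0, 0],
])

```text
time_s: 24.38
tool_pos: [0.6833, -0.1571, 0.0289]
ee_rot: [3.14, -0.009, -2.887]
wrist_force: [-9.5, -1.7, 0.5]
finger_gap: 0.293
gripper_force: 50.5
```

```bash
python3 st.py
```

```text
24.375 [ 0.6833 -0.1571  0.0289] [ 179.89   -0.52 -165.43] [-9.5 -1.7  0.5] [-0.3   1.15 -0.02]
14.5 along,perp mm 147.9 0.6 F out,perp -9.6 0.7
13.9 along,perp mm 147.9 2.1 F out,perp -9.6 0.6
```

The rollers are now drawing the head inwards (force -9.6 N out). I'll follow through.

carry_out([
  [0.2, 0, 0, 0, 0, 0],
  [0.2, 0, 0, 0, 0, 0],
  [0, 0, 0, 0, 0, 0],
  [0, 0, 0, 0, 0, 0],
])

```text
time_s: 24.88
tool_pos: [0.6815, -0.1576, 0.0289]
ee_rot: [3.14, -0.005, -2.888]
wrist_force: [-6.6, -0.3, -0.8]
finger_gap: 0.296
gripper_force: 50.2
```

```bash
python3 st.py
```

```text
24.875 [ 0.6815 -0.1576  0.0289] [ 179.93   -0.27 -165.46] [-6.6 -0.3 -0.8] [-0.24  0.94 -0.09]
14.5 along,perp mm 146.0 0.5 F out,perp -6.5 1.3
13.9 along,perp mm 146.0 2.1 F out,perp -6.5 1.3
```

carry_out([
  [0.15, 0, 0, 0, 0, 0],
  [0.15, 0, 0, 0, 0, 0],
  [0, 0, 0, 0, 0, 0],
  [0, 0, 0, 0, 0, 0],
])

```text
time_s: 25.38
tool_pos: [0.6812, -0.1581, 0.0295]
ee_rot: [-3.141, 0.001, -2.888]
wrist_force: [-1.5, 0.1, -2.8]
finger_gap: 0.3
gripper_force: 50.0
```

```bash
python3 st.py
```

```text
25.375 [ 0.6812 -0.1581  0.0295] [-1.7998e+02  7.0000e-02 -1.6546e+02] [-1.5  0.1 -2.8] [ 0.02 -0.03  0.02]
14.5 along,perp mm 145.7 0.1 F out,perp -1.4 0.5
13.9 along,perp mm 145.7 1.7 F out,perp -1.4 0.5
```

carry_out([
  [0.15, 0, 0.05, 0, 0, 0],
  [0.1, 0, 0.05, 0, 0, 0],
  [0, 0, 0, 0, 0, 0],
  [0, 0, 0, 0, 0, 0],
])

```text
time_s: 25.88
tool_pos: [0.6806, -0.1585, 0.0295]
ee_rot: [-3.14, 0.006, -2.888]
wrist_force: [4.9, 2.3, -2.1]
finger_gap: 0.298
gripper_force: 50.3
```

```bash
python3 st.py
```

```text
25.875 [ 0.6806 -0.1585  0.0295] [-179.91    0.32 -165.49] [ 4.9  2.3 -2.1] [ 0.28 -0.69 -0.04]
14.5 along,perp mm 145.0 -0.1 F out,perp 5.4 1.0
13.9 along,perp mm 145.0 1.4 F out,perp 5.4 1.0
```

The tool is holding at about 145 mm with 5 N against the stop, so the cassette is home. I'll back the command off, lower slightly, open, rise and check.

carry_out([
  [-0.2, 0, 0.05, 0, 0, 0],
  [0, 0, 0, 0, 0, 0],
])

```text
time_s: 26.12
tool_pos: [0.6807, -0.1584, 0.0288]
ee_rot: [-3.141, 0.001, -2.888]
wrist_force: [0.7, 0.8, 3.9]
finger_gap: 0.296
gripper_force: 50.8
```

carry_out([
  [0, 0, 0, 0, 0, 0],
  [0, 0, 0, 0, 0, 0],
  [0, 0, 0, 0, 0, 0],
  [0, 0, 0, 0, 0, 0],
  [0, 0, 0, 0, 0, 0],
  [0, 0, -2, 0, 0, 0],
  [0, 0, -3.5, 0, 0, 0],
  [0, 0, -4, 0, 0, 0],
  [0, 0, -4, 0, 0, 0],
  [-2, 0, -4, 0, 0, 0],
  [-3, 0, 0, 0, 0, 0],
  [0, 0, 0, 0, 0, 0],
], claw=0)

```text
time_s: 27.62
tool_pos: [0.7297, -0.145, 0.2026]
ee_rot: [-3.141, 0.001, -2.887]
wrist_force: [-1.0, -0.3, -0.4]
finger_gap: 0.997
gripper_force: 0.0
```

```bash
python3 st.py; python3 - <<'E'
from h import *
p=snap("wrist","w7")
A=np.array([.5402,-.1947]);y=np.radians(14);u=np.array([np.cos(y),np.sin(y)]);nn=np.array([-u[1],u[0]])
for c in HUE:
    for a,uv,b,m in blobs(p,c,40):
        q=on_plane(p,uv,.062)[:2]-A; print(c,a,uv,b,(q@u).round(4),(q@nn).round(4))
E
```

```text
27.625 [ 0.7297 -0.145   0.2026] [-1.7999e+02  5.0000e-02 -1.6541e+02] [-1.  -0.3 -0.4] [0.04 0.   0.  ]
14.5 along,perp mm 195.9 0.6 F out,perp -1.0 -0.0
13.9 along,perp mm 195.9 2.7 F out,perp -1.0 -0.0
blue 3236 [320.5  49.7] [294  20  54  61] 0.0794 0.0007
blue 51 [300.8  90.3] [292  88  24   4] 0.111 -0.0156
blue 50 [340.   90.3] [326  89  24   3] 0.1106 0.0176
blue 1370 [320.2 131.8] [306 108  29  49] 0.1452 0.0012
red 2091 [611.1 269.4] [578 243  62  55] 0.2777 0.2948
yellow 162 [271.3  95.1] [264  89  16  13] 0.1151 -0.0407
yellow 149 [366.1  96.5] [359  90  15  13] 0.1154 0.04
```

View pics/w7.png

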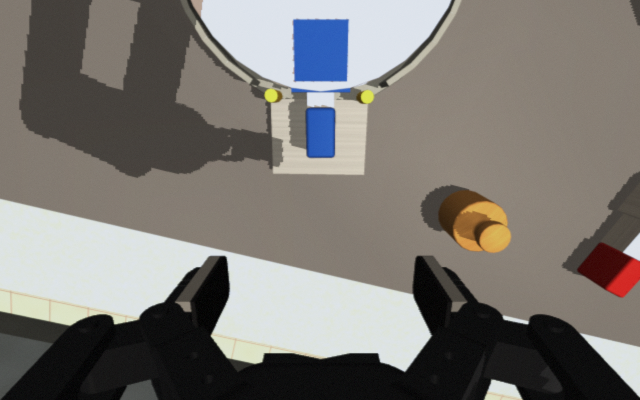

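The picture shows the handle at (320,132) outside the gate, 145 mm from the axis where home is 147. It is lined up with the blue patch at (320,50) and centred between the posts, and the gripper is clear.

```bash
python3 -c "
from workcell import hand_in
print(hand_in())"
```

```text
the job is handed in; nothing more can be done
None
```

I turned the carousel so its blue bay faces the gate, slid the blue cassette in until it met the stop with about 5 N, let go and handed the job in; no verdict came back.

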